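Free the lacquer-seized clamp of a drawdown board

ROBOT

A 6-joint arm with a two-finger parallel gripper is mounted at the origin on the work surface. World frame = base frame: x ahead of the robot, y to its left, z up, the work surface at z = 0. Lengths are in mm, angles in rad, forces in N, time in s.
With the tool pointing down it reaches from about 350 to 775 mm from the base axis. Payload 7.3 kg.
Tool frame: the origin (TCP) lies midway between the tips of the shut fingers; the grasp point (between the pads) lies 19 mm behind it (bot.tcp_to_grasp is the distance from the TCP to the grasp point, in mm); z points along the fingers, y is the line along which they close (so a half turn about z gives the same grasp; the last joint's range is limited). The gripper opens to 92 mm and grips with 3 to 60 N. Pads are 19 mm wide; open, the fingers measure 130 mm over their backs; the gripper's body (75 mm by 190 mm) begins 47 mm behind the grasp point.
Start: joints at [-1.321, 0.342, 1.524, -0, 1.275, -0.146], TCP at [202.435, -484.422, 226.741] pointing down, gripper open.
Joint ranges: [-2.53, 2.53], [-0.77, 2.02], [0.04, 2.7], [-1, 4.14], [0.28, 2.66], [-3.11, 3.11]. Speed limits (rad/s): [2.57, 2.57, 3.14, 3.14, 3.14, 3.14].

INTERFACE

Orientations are given as [roll, pitch, yaw] about the fixed x, y, z axes, in that order (R = Rz(yaw) Ry(pitch) Rx(roll)).
In Python, from plant import bot, viewer gives the robot as it stands. The module is installed in compiled form; this text tells all that it offers.
- The arm moves only by the shell command python3 -m handwheel 'ROWS'. ROWS is text: rows parted by semicolons, each of 7 numbers parted by spaces: the shift along the tool's x, y, z scaled (see below), then the turn, a rotation vector about the tool's x, y, z scaled (see below), then the opening, from -1 (shut) to 1 (fully open), so that 0 is half open. In form: tx ty tz rx ry rz gripper; .... A call has 1 to 8 rows; each row is the pose to reach, as a shift and turn from the pose commanded when the call began, along the tool's axes at that moment, turning the shorter way round; what a row does not reach only later rows make up. The controller multiplies each number of a shift by 10 cm and each number of a turn by pi rad. A row lasts 1/12 s, in which the tool goes at most 41.7 mm and 7.16 degrees, less where a joint would pass 70% of its speed; a pose out of reach is approached as far as the arm can. A call with a number of a shift or a turn outside -1 to 1 is refused whole. A call with a gripper value outside its range is refused whole. The fingers move at their own pace and stop on an object; the grip force is fixed at half the most. Time passes only in rows, so rows that repeat a pose let the fingers close. It gives the time, the measured TCP pose, the force, the opening and the grip force at its end, in the units of the state.
- bot.get_obs(): the state, without advancing time (a new reading comes with each control period).
- viewer.capture(name): name is "scene" or "top" or "wrist"; returns a dict with "frame" (480x640x3 uint8, red, green, blue), "fov_y" (degrees; the focal length in pixels is half the picture's height over the tangent of half this angle, whatever the lens; pixels are square), "cx", "cy" (the principal point, pixels), "T" (4x4, takes a point from camera to world coordinates). Camera axes: x right, y down, z forward; pixel columns grow to the right and rows downward; lengths in mm; the calibration is good to about 2 mm. A picture is of the moment at which its call begins. There is no depth.
- bot.close_job(): hands the job in; it is judged then, once.
Trained networks look in a picture, given as the dict that the camera call returned (one of the last four; its "shot" number tells which), for a name from the list of things; names that differ only in an ending like _2 or _b are one class to them, and where a whole thing is asked for, a point or a joint stands for the part that bears it (a point fixed in the world has none). Each returns a list of dicts, best first, with "score" (0 to 1); they miss things now and then, are a little off and sometimes report something else, mostly with a low value. They report only what shows in the picture. A call takes as long as a camera call.
- viewer.recognise(target, picture): "centre" ([column, row] in pixels, amid what is visible of it).
- viewer.cut_out(target, picture): "pixels" (480x640 bool, what is visible of it) and "centre" ([column, row] in pixels, amid what is visible of it).
The state is a dict: "time": time; "joint_positions": joint angles; "dq": joint speeds; "tau": joint torques, N m; "tool_pos": TCP position; "tcp_rot": TCP orientation; "contact_force": force on the tool from outside, world axes, zero at the start; "moment": the same for the moment, N m; "grip_width": finger opening in mm; "finger_force": force on a finger pad.
Only numpy, scipy, OpenCV 4.12 (cv2) and the standard library are available. Lean on these libraries where they do the work, as an engineer would, in place of code of your own. Each camera call takes 0.05 s, during which the arm holds its last target. There are 200 camera calls.

TASK

The wing knob that locks the clamp of the drawdown board is seized with dried lacquer. Rock it gently back and forth in small arcs, reversing whenever it comes up hard so that its stud does not shear, until it breaks free, and turn it anticlockwise to its open stop; then draw the clamp bar fully back off the glass by its upright tab and let go. Do not press on the glass and leave everything else where it is.

Things in the scene. Friction and masses are not known exactly. Their poses are not given: they have to be found in the camera images.
- board: Drawdown board: fixed aluminium slab 220 (x) x 310 (y) mm, top 30 mm above the table. Origin: centre of its underside, on the table; z up. A glass plate 180 x 190 mm (centre y -45 mm, top 38 mm up) lies on it. At its +y end: a grey block 90 x 70 mm (top 50 mm up) with the wing knob at (55, 115) mm, and beside it the sliding clamp bar with an upright tab at (-55, 90) mm.
- knob_grip (a point): Middle of the black wing knob's grip, on its vertical turning axis, 80 mm above the table. The wing is a bar 46 mm long (this point's y), 12 mm thick (x), 24 mm tall (68 to 92 mm above the table) on a hub 28 mm wide, over a steel collar 38 mm wide (top 56 mm up). Its axes turn with the knob.
- knob (a joint): Knob angle (rad): 0 at the start (wing along the board's y), grows anticlockwise from above, open stop 1.1. Seized, each stroke comes up hard 0.22 to 0.46 rad to either side of 0, all differing (the first stroke anywhere from 0.03 on). Each full stroke, alternating sides, frees it a step; 3 to 7 in all; the last, anticlockwise, runs to the open stop. Turning takes 0.1 to 0.3 N m; at a hard end torque climbs steeply.
- stud (a joint): Twist of the knob's stud (rad), either way, 0 unloaded; 12 N m per rad. It shears beyond 0.06 rad, that is 0.7 N m. A hard end is fully reached by about 0.4 N m; pushing on there frees nothing. The open stop does not load the stud.
- tab_grip (a point): On the dark steel upright tab of the clamp bar, 72 mm above the table, 14 mm below the tab's top. The tab is 30 mm wide (board's x) and 10 mm thick (board's y); axes as the board's. The bar, 190 mm long along the board's x, lies over the glass edge 53 mm to the -y side of the tab, its top 51 mm above the table.
- jaw (a joint): How far the clamp bar has been drawn back (m), along the board's +y, away from the glass: 0 clamped (start), 0.030 fully back at its stop. Locked until the knob is turned past about 0.7 rad; then it slides with about 3 N of friction and stays where it is left.
- glass: The glass plate, fixed on the board; origin at the centre of its underside. Not to be pressed on.
- applicator_mid (a point): Bystander: a steel frame film applicator 90 x 36 x 30 mm standing loose on the glass; its centre.
- jar_a_mid (a point): Bystander: white jar, 60 mm wide and 60 mm tall, on the table by the board; its centre.
- bottle_b_mid (a point): Bystander: small black bottle, 48 mm wide and 85 mm tall, on the table by the board; its centre.
- spatula: Bystander: a spatula, 190 mm long, lying on the table.
- driver: Bystander: a screwdriver, 200 mm long, lying on the table.

How it is judged:
By the outcome, as a careful person would: the job done as asked, in the order asked, and still so for the second after the job is handed in, with the robot touching nothing.
It also fails if it takes over 72 s, if anything falls off the work surface, if the arm or the gripper's body presses on something with over 40 N, if the wrist force passes 120 N, or if a joint passes its speed limit or range.

## Working session

There is one attempt and no reset: what is moved stays moved. The work goes in short steps, Python scripts to look and compute and a shell command to move; the robot and the scene stay as the last step left them, time stands still between calls to the robot, and variables do not carry over. Pictures are saved under pics/ and viewed, at most 10 in all, crops included, and the job is handed in when it is done.

```bash
mkdir -p pics
cat > h.py <<'E'
import numpy as np, cv2
from plant import bot, viewer
def ray(p,uv):
    f=240/np.tan(np.radians(p["fov_y"])/2)
    d=np.array([(uv[0]-p["cx"])/f,(uv[1]-p["cy"])/f,1.]); T=np.array(p["T"])
    return T[:3,3],T[:3,:3]@d
def atz(p,uv,z):
    o,d=ray(p,uv); return o+d*(z-o[2])/d[2]
def proj(p,X):
    f=240/np.tan(np.radians(p["fov_y"])/2); T=np.array(p["T"])
    c=T[:3,:3].T@(np.array(X)-T[:3,3]); return f*c[0]/c[2]+p["cx"],f*c[1]/c[2]+p["cy"]
def save(p,n): cv2.imwrite("pics/"+n,np.ascontiguousarray(p["frame"][:,:,::-1]))
E
python3 - <<'E'
from h import *
print(bot.get_obs())
zs=dict(board=30,knob_grip=80,tab_grip=72,glass=38,applicator_mid=53,jar_a_mid=30,bottle_b_mid=42)
for c in("top","scene"):
    p=viewer.capture(c); save(p,c+"0.png"); print(c,np.round(p["T"],2).tolist())
    for n,z in zs.items():
        for r in viewer.recognise(n,p)[:2]: print(n,round(r["score"],2),np.round(r["centre"]),np.round(atz(p,r["centre"],z)))
E
```

```text
{'time': 0.0, 'joint_positions': array([-1.32099226e+00,  3.42713748e-01,  1.52500771e+00,  2.38487181e-05,
        1.27536107e+00, -1.46007646e-01]), 'dq': array([ 9.46776383e-05,  3.25509296e-04,  2.12355624e-03, -1.49679501e-03,
        1.26506421e-03,  5.57446183e-04]), 'tau': array([-1.48338622e-03, -4.31247175e+01, -2.44224304e+01,  7.15863495e-02,
        5.58611273e-02, -1.08374181e-04]), 'tool_pos': array([ 202.34362937, -484.01688684,  226.05285347]), 'tcp_rot': array([-3.14012195e+00, -2.39323289e-04,  3.95804573e-01]), 'contact_force': array([ 0.92306729, -0.53367112,  0.24353533]), 'moment': array([-0.03113122,  0.01758128,  0.05101064]), 'finger_force': 0.0, 'grip_width': 91.78730596100559}
top [[-0.03, -1.0, 0.08, 487.66], [-1.0, 0.03, -0.04, 6.82], [0.04, -0.08, -1.0, 972.28], [0.0, 0.0, 0.0, 1.0]]
board 0.8 [344. 232.] [587. -71.  30.]
board 0.17 [440. 256.] [ 528. -278.   30.]
knob_grip 0.68 [292. 201.] [647.  39.  80.]
tab_grip 0.71 [311. 251.] [544.   2.  72.]
glass 0.89 [367. 234.] [ 579. -120.   38.]
glass 0.32 [315. 250.] [548.  -6.  38.]
applicator_mid 0.76 [383. 232.] [ 582. -152.   53.]
jar_a_mid 0.86 [364. 158.] [ 749. -119.   30.]
jar_a_mid 0.35 [173. 361.] [324. 295.  30.]
bottle_b_mid 0.79 [439. 256.] [ 529. -271.   42.]
scene [[-0.01, 0.71, -0.71, 1415.78], [1.0, -0.01, -0.02, 1.5], [-0.02, -0.71, -0.71, 954.87], [0.0, 0.0, 0.0, 1.0]]
board 0.96 [308. 285.] [605. -64.  30.]
knob_grip 0.89 [360. 287.] [654.  41.  80.]
tab_grip 0.94 [336. 261.] [578.  -6.  72.]
glass 0.78 [287. 281.] [ 601. -108.   38.]
applicator_mid 0.94 [265. 270.] [ 581. -152.   53.]
jar_a_mid 0.52 [269. 271.] [ 563. -148.   30.]
bottle_b_mid 0.92 [212. 259.] [ 539. -271.   42.]
```

Run:
```python
import cv2
a=cv2.imread("pics/top0.png")[120:320,240:460];b=cv2.imread("pics/scene0.png")[180:380,180:430]
a=cv2.resize(a,None,fx=2.7,fy=2.7,interpolation=2);b=cv2.resize(b,None,fx=2.7,fy=2.7,interpolation=2)
cv2.imwrite("pics/a.png",a);cv2.imwrite("pics/b.png",b)
```

```text
(no output)
```

View pics/a.png

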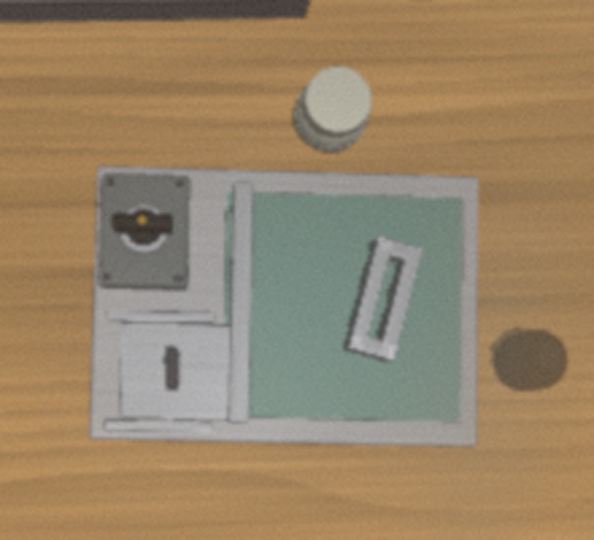

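View pics/b.png

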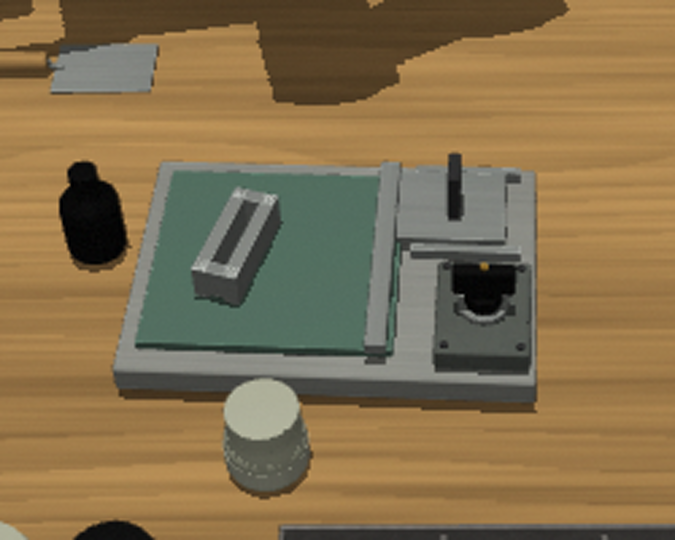

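Run:
```python
from h import *
from scipy.optimize import least_squares
t=viewer.capture("top"); s=viewer.capture("scene")
ct=lambda u,v:(u/2.7+240,v/2.7+120); cs=lambda u,v:(u/2.7+180,v/2.7+180)
L=[(t,ct(99,168),(110,155,30)),(t,ct(478,178),(110,-155,30)),(t,ct(476,444),(-110,-155,30)),(t,ct(92,437),(-110,155,30)),
(t,ct(142,221),(55,115,92)),(t,ct(172,352),(-40,90,86)),
(s,cs(160,163),(-110,-155,30)),(s,cs(535,172),(-110,155,30)),(s,cs(114,363),(110,-155,30)),(s,cs(537,402),(110,155,30)),(s,cs(485,266),(55,115,92))]
def W(q,b):
    c,s_=np.cos(q[2]),np.sin(q[2]); return np.array([q[0]+c*b[0]-s_*b[1],q[1]+s_*b[0]+c*b[1],b[2]])
f=lambda q:np.concatenate([np.array(proj(p,W(q,b)))-uv for p,uv,b in L])
r=least_squares(f,[587,-71,0],loss="soft_l1",x_scale=[10,10,.1]);q=r.x
print(q,np.round(f(q).reshape(-1,2),1).tolist())
print("knob",W(q,(55,115,80)),"tab",W(q,(-55,90,72)))
for p in(t,s):
  for n in("knob_grip","tab_grip"):
    m=viewer.cut_out(n,p)[0]["pixels"]; print(n,np.argwhere(m).min(0),np.argwhere(m).max(0),proj(p,W(q,(55,115,80) if n[0]=="k" else (-55,90,72))))
```

```text
[ 5.83222764e+02 -7.37947560e+01 -5.07052401e-02] [[-1.3, -1.1], [-0.3, -0.6], [-0.0, 1.4], [-2.0, 0.9], [-0.7, -0.2], [-0.6, -1.4], [-0.7, -1.7], [-0.2, -1.4], [-1.9, 2.1], [-0.8, -6.9], [-1.0, 0.4]]
knob [643.9806804   38.26984856  80.        ] tab [532.85496839  18.87716614  72.        ]
knob_grip [198 282] [210 303] (np.float64(292.16303883954936), np.float64(202.70651373786416))
tab_grip [188 284] [276 333] (np.float64(302.9962203428739), np.float64(256.7088585327141))
knob_grip [277 347] [295 370] (np.float64(358.5377717988034), np.float64(282.9967743874652))
tab_grip [237 315] [310 367] (np.float64(347.66072010218795), np.float64(245.70527145363718))
```

```bash
r='python3 -m handwheel'; 
python3 -m handwheel '1 -0.52 0 0 0 0 1;1 -0.52 0 0 0 0 1;1 -0.52 0 0 0 0 1'
python3 -m handwheel '1 -0.52 0 0 0 0 1;1 -0.52 0 0 0 0 1;1 -0.52 0 0 0 0 1'
python3 -m handwheel '1 -0.52 0 0 0 0 1;1 -0.52 0 0 0 0 1;1 -0.52 0 0 0 0 1'
python3 -m handwheel '1 -0.52 0 0 0 0 1;1 -0.52 0 0 0 0 1;1 -0.52 0 0 0 0 1'
python3 -m handwheel '1 -0.52 0 0 0 0 1;1 -0.52 0 0 0 0 1;1 -0.52 0 0 0 0 1'
python3 -m handwheel '1 -0.52 0.2 0 0 -0.12 1;1 -0.52 0.2 0 0 -0.12 1;1 -0.52 0.2 0 0 -0.12 1;1 -0.52 0.2 0 0 -0.12 1'
python3 -m handwheel '0 0 0 0 0 -0.238 1;0 0 0 0 0 -0.238 1;0 0 0 0 0 -0.238 1;0 0 0 0 0 -0.238 1;0 0 0 0 0 -0.238 1;0 0 0 0 0 -0.238 1;0 0 0 0 0 -0.238 1'
python3 - <<'E'
from h import *
o=bot.get_obs();print(o['tool_pos'],o['tcp_rot'],o['joint_positions'])
p=viewer.capture("wrist");save(p,"w0.png");print(np.round(p["T"],2).tolist(),p["fov_y"])
for n,z in(("knob_grip",80),("tab_grip",72)):
    for r in viewer.cut_out(n,p)[:1]:print(n,r["score"],r["centre"],atz(p,r["centre"],z))
    print(proj(p,(644,38.3,92)),proj(p,(533,19,86)))
E
```

```text
time: 1.35
tool_pos: [275.6, -395.8, 226.6]
tcp_rot: [-3.141, -0.001, 0.395]
contact_force: [0.0, -0.2, 1.1]
grip_width: 91.5
finger_force: 0.0
time: 1.6
tool_pos: [348.2, -308.8, 226.9]
tcp_rot: [-3.141, -0.001, 0.396]
contact_force: [0.5, -0.1, 0.3]
grip_width: 91.8
finger_force: 0.0
time: 1.85
tool_pos: [420.6, -222.3, 227.0]
tcp_rot: [3.141, -0.001, 0.397]
contact_force: [0.5, 0.0, -0.2]
grip_width: 91.5
finger_force: 0.0
time: 2.1
tool_pos: [492.9, -135.6, 226.9]
tcp_rot: [3.142, -0.001, 0.397]
contact_force: [0.0, -0.2, -0.3]
grip_width: 91.4
finger_force: 0.0
time: 2.35
tool_pos: [565.2, -48.9, 226.7]
tcp_rot: [-3.141, -0.001, 0.397]
contact_force: [-0.1, -0.4, 0.7]
grip_width: 91.9
finger_force: 0.0
time: 2.68
tool_pos: [637.6, 39.8, 204.3]
tcp_rot: [-3.139, -0.0, 0.784]
contact_force: [-0.4, -0.2, -0.4]
grip_width: 91.8
finger_force: 0.0
time: 3.27
tool_pos: [635.5, 34.4, 206.7]
tcp_rot: [-3.141, 0.0, 1.524]
contact_force: [0.4, 0.2, -0.6]
grip_width: 91.5
finger_force: 0.0
[635.54053075  34.37090808 206.71625203] [-3.14134960e+00  2.26697050e-04  1.52389655e+00] [-6.61821701e-02  5.64447776e-01  1.21959542e+00 -2.36690650e-04
  1.35778810e+00 -1.92323021e-02]
[[1.0, -0.05, -0.01, 638.66], [-0.05, -0.96, -0.27, 107.94], [0.0, 0.27, -0.96, 364.03], [0.0, 0.0, 0.0, 1.0]] 61.95152358577798
knob_grip 0.87 [326.4, 230.5] [643.62659414  40.41625885  80.        ]
(np.float64(327.51082038398033), np.float64(237.35081099567722)) (np.float64(176.98507665841115), np.float64(267.75776592197536))
tab_grip 0.89 [212.9, 268.0] [555.2793755   13.01879235  72.        ]
(np.float64(327.51082038398033), np.float64(237.35081099567722)) (np.float64(176.98507665841115), np.float64(267.75776592197536))
```

View pics/w0.png

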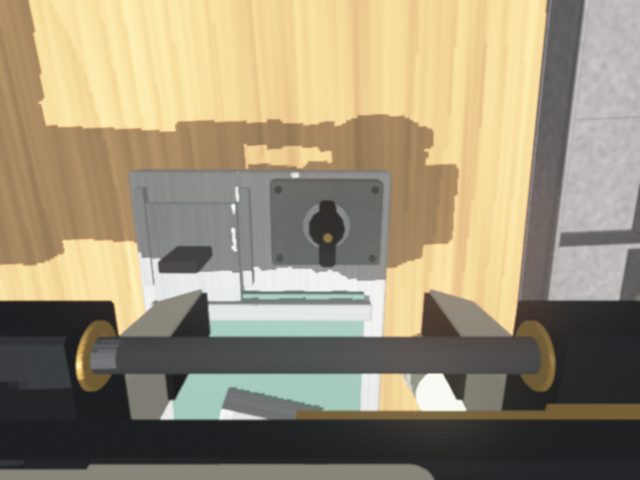

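```bash
python3 -m handwheel '0.043 0.082 0.4 0 0 0 1;0.043 0.082 0.8 0 0 0 1;0.043 0.082 0.9 0 0 0 1;0.043 0.082 0.9 0 0 0 1;0.043 0.082 0.9 0 0 0 1'
python3 - <<'E'
from h import *
o=bot.get_obs();print(o['tool_pos'],o['tcp_rot'],o['moment'])
p=viewer.capture("wrist");save(p,"w1.png")
print(proj(p,(644,38.3,92)))
r=viewer.cut_out("knob_grip",p)[0];m=r["pixels"]
v=np.argwhere(m)[:,::-1].astype(np.float32);print(r["score"],r["centre"],cv2.minAreaRect(v),atz(p,r["centre"],84))
E
```

```text
time: 3.83
tool_pos: [644.5, 38.5, 117.6]
tcp_rot: [3.141, 0.0, 1.519]
contact_force: [1.0, 0.2, 1.4]
grip_width: 91.4
finger_force: 0.0
[644.52657157  38.51887863 117.55743257] [3.14135638e+00 1.04555795e-04 1.51908555e+00] [-0.00508522 -0.1098571   0.02001549]
(np.float64(314.90480598806334), np.float64(291.31079192647394))
0.78 [315.8, 275.4] ((315.0, 282.5), (97.0, 48.0), 90.0) [644.73225952  43.67238881  84.        ]
```

View pics/w1.png

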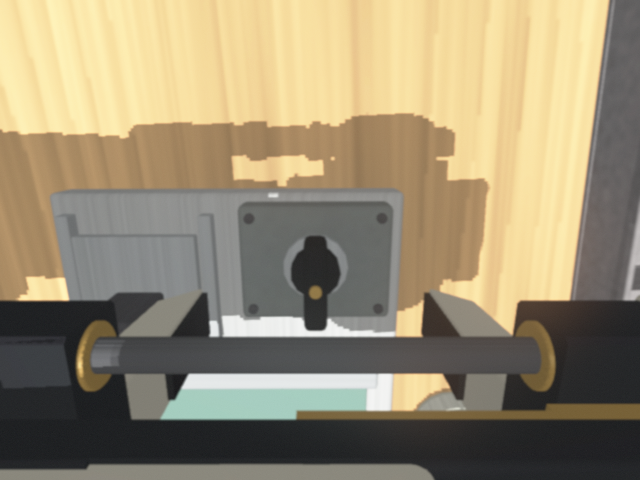

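```bash
cat > chk.py <<'E'
import sys
from plant import bot
o=bot.get_obs(); m=o["moment"][2]-(float(sys.argv[2]) if len(sys.argv)>2 else 0)
lim=float(sys.argv[1]); print("   yaw %.3f Mz %.3f F %s t %.2f grip %.1f"%(o["tcp_rot"][2],m,[round(float(v),1) for v in o["contact_force"]],o["time"],o["grip_width"]))
sys.exit(abs(m)>lim)
E
python3 -m handwheel '0 -0.005 0.3 0 0 0 1;0 -0.005 0.55 0 0 0 1;0 -0.005 0.55 0 0 0 1;0 -0.005 0.55 0 0 0 1' && python3 chk.py 1 &&
python3 -m handwheel '0 0 0 0 0 0 -0.6;0 0 0 0 0 0 -1;0 0 0 0 0 0 -1;0 0 0 0 0 0 -1;0 0 0 0 0 0 -1;0 0 0 0 0 0 -1;0 0 0 0 0 0 -1' ; python3 chk.py 1; python3 -m handwheel '0 0 0 0 0 0 -1;0 0 0 0 0 0 -1;0 0 0 0 0 0 -1'; python3 chk.py 1;python3 -m handwheel '0 0 0 0 0 0 -1'; python3 chk.py 1
```

```text
time: 4.27
tool_pos: [643.9, 38.6, 62.8]
tcp_rot: [3.141, 0.0, 1.52]
contact_force: [0.5, 0.3, 0.6]
grip_width: 92.0
finger_force: 0.0
   yaw 1.520 Mz 0.011 F [0.5, 0.3, 0.6] t 4.27 grip 92.0
   yaw 1.520 Mz 0.011 F [0.5, 0.3, 0.6] t 4.27 grip 92.0
time: 4.52
tool_pos: [644.9, 38.6, 63.9]
tcp_rot: [3.138, 0.0, 1.52]
contact_force: [-1.0, 0.3, -0.2]
grip_width: 76.5
finger_force: 0.0
   yaw 1.520 Mz -0.037 F [-1.0, 0.3, -0.2] t 4.52 grip 76.5
time: 4.6
tool_pos: [644.4, 38.6, 63.2]
tcp_rot: [3.139, 0.0, 1.52]
contact_force: [-0.2, -0.9, -0.2]
grip_width: 69.5
finger_force: 0.0
   yaw 1.520 Mz 0.036 F [-0.2, -0.9, -0.2] t 4.60 grip 69.5False
False
False
False
```

```bash
sed -i 's/sys.exit(\(.*\))$/sys.exit(int(\1))/' chk.py
python3 -m handwheel '0 0 0 0 0 0 -1;0 0 0 0 0 0 -1;0 0 0 0 0 0 -1;0 0 0 0 0 0 -1;0 0 0 0 0 0 -1;0 0 0 0 0 0 -1;0 0 0 0 0 0 -1;0 0 0 0 0 0 -1' >/dev/null; python3 -m handwheel '0 0 0 0 0 0 -1;0 0 0 0 0 0 -1;0 0 0 0 0 0 -1;0 0 0 0 0 0 -1' ; python3 chk.py 1; python3 -m handwheel '0 0 0 0 0 0 -1'>/dev/null; python3 chk.py 1;python3 -m handwheel '0 0 0 0 0 0 -1' >/dev/null; python3 chk.py 1
```

```text
time: 5.6
tool_pos: [644.1, 38.7, 61.7]
tcp_rot: [3.141, 0.0, 1.52]
contact_force: [3.8, -0.2, -2.6]
grip_width: 26.6
finger_force: 30.0
   yaw 1.520 Mz 0.019 F [3.8, -0.2, -2.6] t 5.60 grip 26.6
   yaw 1.520 Mz 0.022 F [5.1, 0.4, -1.7] t 5.68 grip 26.5
   yaw 1.520 Mz -0.017 F [4.4, -0.4, -3.4] t 5.77 grip 26.5
```

```bash
python3 -m handwheel '0 0 0 0 0 0 -0.2;0 0 0 0 0 0 -0.2;0 0 0 0 0 0 -0.2;0 0 -0.09 0 0 0 -0.2;0 0 -0.09 0 0 0 -0.2;0 0 -0.09 0 0 0 -0.2'; python3 -m handwheel '0 0 0 0 0 0 -1;0 0 0 0 0 0 -1;0 0 0 0 0 0 -1;0 0 0 0 0 0 -1;0 0 0 0 0 0 -1;0 0 0 0 0 0 -1;0 0 0 0 0 0 -1;0 0 0 0 0 0 -1' ; python3 chk.py 1; python3 -m handwheel '0 0 0 0 0 0 -1;0 0 0 0 0 0 -1'; python3 chk.py 1
```

```text
time: 6.27
tool_pos: [644.0, 38.7, 71.7]
tcp_rot: [3.14, 0.0, 1.521]
contact_force: [-0.1, 0.3, 0.3]
grip_width: 36.6
finger_force: 0.0
time: 6.93
tool_pos: [644.1, 38.6, 70.6]
tcp_rot: [3.141, 0.0, 1.52]
contact_force: [3.6, 0.1, -3.9]
grip_width: 11.9
finger_force: 30.0
   yaw 1.520 Mz 0.031 F [3.6, 0.1, -3.9] t 6.93 grip 11.9
time: 7.1
tool_pos: [644.0, 38.7, 70.6]
tcp_rot: [3.141, 0.0, 1.52]
contact_force: [5.2, -0.2, -4.2]
grip_width: 11.7
finger_force: 30.0
   yaw 1.520 Mz 0.050 F [5.2, -0.2, -4.2] t 7.10 grip 11.7
```

```bash
python3 -m handwheel '0 0 0 0 0 -0.004 -1' >/dev/null; python3 chk.py 0.36 &&
python3 -m handwheel '0 0 0 0 0 -0.004 -1' >/dev/null; python3 chk.py 0.36 &&
python3 -m handwheel '0 0 0 0 0 -0.004 -1' >/dev/null; python3 chk.py 0.36 &&
python3 -m handwheel '0 0 0 0 0 0 -1' >/dev/null; python3 chk.py 0.36
```

```text
yaw 1.533 Mz -0.043 F [5.6, 0.1, -4.2] t 7.18 grip 11.6
   yaw 1.546 Mz -0.082 F [4.5, -0.1, -5.0] t 7.27 grip 11.9
   yaw 1.559 Mz -0.058 F [5.2, -0.5, -5.0] t 7.35 grip 11.5
   yaw 1.559 Mz -0.033 F [5.1, -0.7, -4.8] t 7.43 grip 11.7
```

```bash
python3 -m handwheel '0 0 0 0 0 -0.005 -1' >/dev/null; python3 chk.py 0.36 &&
python3 -m handwheel '0 0 0 0 0 -0.005 -1' >/dev/null; python3 chk.py 0.36 &&
python3 -m handwheel '0 0 0 0 0 -0.005 -1' >/dev/null; python3 chk.py 0.36 &&
python3 -m handwheel '0 0 0 0 0 -0.005 -1' >/dev/null; python3 chk.py 0.36 &&
python3 -m handwheel '0 0 0 0 0 -0.005 -1' >/dev/null; python3 chk.py 0.36 &&
python3 -m handwheel '0 0 0 0 0 -0.005 -1' >/dev/null; python3 chk.py 0.36 &&
python3 -m handwheel '0 0 0 0 0 -0.005 -1' >/dev/null; python3 chk.py 0.36 &&
python3 -m handwheel '0 0 0 0 0 -0.005 -1' >/dev/null; python3 chk.py 0.36 &&
python3 -m handwheel '0 0 0 0 0 -0.005 -1' >/dev/null; python3 chk.py 0.36 &&
python3 -m handwheel '0 0 0 0 0 -0.005 -1' >/dev/null; python3 chk.py 0.36
```

```text
yaw 1.574 Mz -0.051 F [5.7, -0.1, -5.1] t 7.52 grip 12.0
   yaw 1.590 Mz -0.120 F [5.9, 0.6, -5.2] t 7.60 grip 12.0
   yaw 1.606 Mz -0.050 F [4.9, 0.6, -3.6] t 7.68 grip 11.2
   yaw 1.622 Mz -0.088 F [4.7, 0.5, -3.5] t 7.77 grip 12.1
   yaw 1.637 Mz -0.122 F [5.0, -0.3, -5.5] t 7.85 grip 11.6
   yaw 1.653 Mz -0.058 F [5.7, 0.3, -4.2] t 7.93 grip 11.7
   yaw 1.669 Mz -0.079 F [5.2, -0.8, -4.8] t 8.02 grip 11.9
   yaw 1.685 Mz -0.090 F [4.4, 0.4, -4.3] t 8.10 grip 11.9
   yaw 1.700 Mz -0.131 F [4.7, 0.1, -4.3] t 8.18 grip 11.9
   yaw 1.716 Mz -0.065 F [5.2, 0.3, -5.3] t 8.27 grip 11.8
```

```bash
python3 -m handwheel '0 0 0 0 0 -0.005 -1' >/dev/null; python3 chk.py 0.34 &&
python3 -m handwheel '0 0 0 0 0 -0.005 -1' >/dev/null; python3 chk.py 0.34 &&
python3 -m handwheel '0 0 0 0 0 -0.005 -1' >/dev/null; python3 chk.py 0.34 &&
python3 -m handwheel '0 0 0 0 0 -0.005 -1' >/dev/null; python3 chk.py 0.34 &&
python3 -m handwheel '0 0 0 0 0 -0.005 -1' >/dev/null; python3 chk.py 0.34 &&
python3 -m handwheel '0 0 0 0 0 -0.005 -1' >/dev/null; python3 chk.py 0.34 &&
python3 -m handwheel '0 0 0 0 0 -0.005 -1' >/dev/null; python3 chk.py 0.34 &&
python3 -m handwheel '0 0 0 0 0 -0.005 -1' >/dev/null; python3 chk.py 0.34 &&
python3 -m handwheel '0 0 0 0 0 -0.005 -1' >/dev/null; python3 chk.py 0.34 &&
python3 -m handwheel '0 0 0 0 0 -0.005 -1' >/dev/null; python3 chk.py 0.34 &&
python3 -m handwheel '0 0 0 0 0 -0.005 -1' >/dev/null; python3 chk.py 0.34 &&
python3 -m handwheel '0 0 0 0 0 -0.005 -1' >/dev/null; python3 chk.py 0.34 &&
python3 -m handwheel '0 0 0 0 0 -0.005 -1' >/dev/null; python3 chk.py 0.34 &&
python3 -m handwheel '0 0 0 0 0 -0.005 -1' >/dev/null; python3 chk.py 0.34 &&
python3 -m handwheel '0 0 0 0 0 -0.005 -1' >/dev/null; python3 chk.py 0.34 &&
python3 -m handwheel '0 0 0 0 0 -0.005 -1' >/dev/null; python3 chk.py 0.34 &&
python3 -m handwheel '0 0 0 0 0 -0.005 -1' >/dev/null; python3 chk.py 0.34
```

```text
yaw 1.732 Mz -0.082 F [5.4, 0.1, -4.5] t 8.35 grip 11.7
   yaw 1.747 Mz -0.041 F [5.3, -0.3, -4.6] t 8.43 grip 11.7
   yaw 1.763 Mz -0.070 F [5.6, -0.5, -5.0] t 8.52 grip 12.1
   yaw 1.779 Mz -0.095 F [5.1, 0.4, -4.7] t 8.60 grip 11.7
   yaw 1.795 Mz -0.093 F [4.3, -0.2, -4.7] t 8.68 grip 11.9
   yaw 1.810 Mz -0.076 F [5.2, -0.1, -4.6] t 8.77 grip 11.6
   yaw 1.826 Mz -0.094 F [5.3, -0.5, -4.5] t 8.85 grip 11.8
   yaw 1.842 Mz -0.068 F [4.5, -0.7, -4.9] t 8.93 grip 12.0
   yaw 1.857 Mz -0.099 F [4.2, 0.3, -5.4] t 9.02 grip 11.8
   yaw 1.873 Mz -0.052 F [5.1, 0.0, -4.9] t 9.10 grip 11.8
   yaw 1.889 Mz -0.150 F [5.4, -0.4, -4.0] t 9.18 grip 11.8
   yaw 1.904 Mz -0.216 F [5.5, -0.1, -4.1] t 9.27 grip 11.9
   yaw 1.920 Mz -0.302 F [5.3, 0.8, -4.8] t 9.35 grip 11.6
   yaw 1.935 Mz -0.343 F [4.9, 0.7, -4.4] t 9.43 grip 12.4
   yaw 1.935 Mz -0.343 F [4.9, 0.7, -4.4] t 9.43 grip 12.4
   yaw 1.935 Mz -0.343 F [4.9, 0.7, -4.4] t 9.43 grip 12.4
   yaw 1.935 Mz -0.343 F [4.9, 0.7, -4.4] t 9.43 grip 12.4
```

```bash
python3 -m handwheel '0 0 0 0 0 -0.005 -1' >/dev/null; python3 chk.py 0.41 &&
python3 -m handwheel '0 0 0 0 0 -0.003 -1' >/dev/null; python3 chk.py 0.41 ; python3 -m handwheel '0 0 0 0 0 0 -1' >/dev/null; python3 chk.py 0.41
```

```text
yaw 1.951 Mz -0.436 F [5.2, -0.1, -3.6] t 9.52 grip 11.8
   yaw 1.951 Mz -0.436 F [5.2, -0.1, -3.6] t 9.52 grip 11.8
   yaw 1.951 Mz -0.360 F [4.3, 0.7, -4.2] t 9.60 grip 11.8
```

```bash
python3 -m handwheel '0 0 0 0 0 -0.004 -1' >/dev/null; python3 chk.py 0.41 
python3 -m handwheel '0 0 0 0 0 0.02 -1;0 0 0 0 0 0.04 -1;0 0 0 0 0 0.06 -1;0 0 0 0 0 0.08 -1;0 0 0 0 0 0.1 -1;0 0 0 0 0 0.12 -1;0 0 0 0 0 0.14 -1' >/dev/null; python3 chk.py 0.34 &&
python3 -m handwheel '0 0 0 0 0 0.02 -1;0 0 0 0 0 0.04 -1;0 0 0 0 0 0.05 -1' >/dev/null; python3 chk.py 0.34 &&
python3 -m handwheel '0 0 0 0 0 0.005 -1' >/dev/null; python3 chk.py 0.34 &&
python3 -m handwheel '0 0 0 0 0 0.005 -1' >/dev/null; python3 chk.py 0.34 &&
python3 -m handwheel '0 0 0 0 0 0.005 -1' >/dev/null; python3 chk.py 0.34 &&
python3 -m handwheel '0 0 0 0 0 0.005 -1' >/dev/null; python3 chk.py 0.34 &&
python3 -m handwheel '0 0 0 0 0 0.005 -1' >/dev/null; python3 chk.py 0.34 &&
python3 -m handwheel '0 0 0 0 0 0.005 -1' >/dev/null; python3 chk.py 0.34 &&
python3 -m handwheel '0 0 0 0 0 0.005 -1' >/dev/null; python3 chk.py 0.34 &&
python3 -m handwheel '0 0 0 0 0 0.005 -1' >/dev/null; python3 chk.py 0.34 &&
python3 -m handwheel '0 0 0 0 0 0.005 -1' >/dev/null; python3 chk.py 0.34 &&
python3 -m handwheel '0 0 0 0 0 0.005 -1' >/dev/null; python3 chk.py 0.34 &&
python3 -m handwheel '0 0 0 0 0 0.005 -1' >/dev/null; python3 chk.py 0.34 &&
python3 -m handwheel '0 0 0 0 0 0.005 -1' >/dev/null; python3 chk.py 0.34 &&
python3 -m handwheel '0 0 0 0 0 0.005 -1' >/dev/null; python3 chk.py 0.34 &&
python3 -m handwheel '0 0 0 0 0 0.005 -1' >/dev/null; python3 chk.py 0.34 &&
python3 -m handwheel '0 0 0 0 0 0.005 -1' >/dev/null; python3 chk.py 0.34 &&
python3 -m handwheel '0 0 0 0 0 0.005 -1' >/dev/null; python3 chk.py 0.34 &&
python3 -m handwheel '0 0 0 0 0 0.005 -1' >/dev/null; python3 chk.py 0.34 &&
python3 -m handwheel '0 0 0 0 0 0.005 -1' >/dev/null; python3 chk.py 0.34
```

```text
yaw 1.963 Mz -0.437 F [4.7, 1.0, -5.0] t 9.68 grip 11.5
   yaw 1.521 Mz 0.109 F [4.7, -0.9, -4.7] t 10.27 grip 12.0
   yaw 1.364 Mz 0.156 F [5.0, -0.2, -4.9] t 10.52 grip 11.9
   yaw 1.350 Mz 0.149 F [5.0, -0.4, -4.8] t 10.60 grip 12.0
   yaw 1.335 Mz 0.152 F [4.7, 0.1, -4.8] t 10.68 grip 11.6
   yaw 1.319 Mz 0.154 F [4.8, 0.5, -5.0] t 10.77 grip 11.9
   yaw 1.303 Mz 0.191 F [6.1, -0.5, -3.6] t 10.85 grip 11.7
   yaw 1.288 Mz 0.144 F [5.8, -0.8, -4.7] t 10.93 grip 11.8
   yaw 1.272 Mz 0.126 F [5.3, -0.8, -4.0] t 11.02 grip 11.7
   yaw 1.256 Mz 0.191 F [5.2, 0.8, -5.5] t 11.10 grip 11.7
   yaw 1.241 Mz 0.212 F [5.5, -0.0, -4.9] t 11.18 grip 11.8
   yaw 1.225 Mz 0.248 F [5.0, 0.1, -4.7] t 11.27 grip 11.7
   yaw 1.209 Mz 0.279 F [4.9, 0.6, -4.5] t 11.35 grip 11.7
   yaw 1.194 Mz 0.410 F [6.7, 0.3, -4.2] t 11.43 grip 11.7
   yaw 1.194 Mz 0.410 F [6.7, 0.3, -4.2] t 11.43 grip 11.7
   yaw 1.194 Mz 0.410 F [6.7, 0.3, -4.2] t 11.43 grip 11.7
   yaw 1.194 Mz 0.410 F [6.7, 0.3, -4.2] t 11.43 grip 11.7
   yaw 1.194 Mz 0.410 F [6.7, 0.3, -4.2] t 11.43 grip 11.7
   yaw 1.194 Mz 0.410 F [6.7, 0.3, -4.2] t 11.43 grip 11.7
   yaw 1.194 Mz 0.410 F [6.7, 0.3, -4.2] t 11.43 grip 11.7
   yaw 1.194 Mz 0.410 F [6.7, 0.3, -4.2] t 11.43 grip 11.7
```

```bash
python3 -m handwheel '0 0 0 0 0 0.004 -1' >/dev/null; python3 chk.py 0.42 0.037 &&
python3 -m handwheel '0 0 0 0 0 0.003 -1' >/dev/null; python3 chk.py 0.42 0.037 &&
python3 -m handwheel '0 0 0 0 0 0.003 -1' >/dev/null; python3 chk.py 0.42 0.037 
python3 -m handwheel '0 0 0 0 0 -0.02 -1;0 0 0 0 0 -0.04 -1;0 0 0 0 0 -0.06 -1;0 0 0 0 0 -0.08 -1;0 0 0 0 0 -0.1 -1;0 0 0 0 0 -0.12 -1;0 0 0 0 0 -0.14 -1' >/dev/null; python3 chk.py 0.34 0.037 &&
python3 -m handwheel '0 0 0 0 0 -0.02 -1;0 0 0 0 0 -0.025 -1' >/dev/null; python3 chk.py 0.34 0.037 &&
python3 -m handwheel '0 0 0 0 0 -0.005 -1' >/dev/null; python3 chk.py 0.42 0.037 &&
python3 -m handwheel '0 0 0 0 0 -0.005 -1' >/dev/null; python3 chk.py 0.42 0.037 &&
python3 -m handwheel '0 0 0 0 0 -0.005 -1' >/dev/null; python3 chk.py 0.42 0.037 &&
python3 -m handwheel '0 0 0 0 0 -0.005 -1' >/dev/null; python3 chk.py 0.42 0.037 &&
python3 -m handwheel '0 0 0 0 0 -0.005 -1' >/dev/null; python3 chk.py 0.42 0.037 &&
python3 -m handwheel '0 0 0 0 0 -0.005 -1' >/dev/null; python3 chk.py 0.42 0.037 &&
python3 -m handwheel '0 0 0 0 0 -0.005 -1' >/dev/null; python3 chk.py 0.42 0.037 &&
python3 -m handwheel '0 0 0 0 0 -0.005 -1' >/dev/null; python3 chk.py 0.42 0.037 &&
python3 -m handwheel '0 0 0 0 0 -0.005 -1' >/dev/null; python3 chk.py 0.42 0.037 &&
python3 -m handwheel '0 0 0 0 0 -0.005 -1' >/dev/null; python3 chk.py 0.42 0.037 &&
python3 -m handwheel '0 0 0 0 0 -0.005 -1' >/dev/null; python3 chk.py 0.42 0.037 &&
python3 -m handwheel '0 0 0 0 0 -0.005 -1' >/dev/null; python3 chk.py 0.42 0.037 &&
python3 -m handwheel '0 0 0 0 0 -0.005 -1' >/dev/null; python3 chk.py 0.42 0.037 &&
python3 -m handwheel '0 0 0 0 0 -0.005 -1' >/dev/null; python3 chk.py 0.42 0.037 &&
python3 -m handwheel '0 0 0 0 0 -0.005 -1' >/dev/null; python3 chk.py 0.42 0.037 &&
python3 -m handwheel '0 0 0 0 0 -0.005 -1' >/dev/null; python3 chk.py 0.42 0.037 &&
python3 -m handwheel '0 0 0 0 0 -0.005 -1' >/dev/null; python3 chk.py 0.42 0.037 &&
python3 -m handwheel '0 0 0 0 0 -0.005 -1' >/dev/null; python3 chk.py 0.42 0.037 &&
python3 -m handwheel '0 0 0 0 0 -0.005 -1' >/dev/null; python3 chk.py 0.42 0.037 &&
python3 -m handwheel '0 0 0 0 0 -0.005 -1' >/dev/null; python3 chk.py 0.42 0.037
```

```text
yaw 1.182 Mz 0.406 F [4.5, -0.8, -4.4] t 11.52 grip 11.6
   yaw 1.172 Mz 0.480 F [5.6, -0.4, -3.7] t 11.60 grip 12.0
   yaw 1.172 Mz 0.480 F [5.6, -0.4, -3.7] t 11.60 grip 12.0
   yaw 1.615 Mz -0.129 F [6.0, -0.5, -5.2] t 12.18 grip 11.3
   yaw 1.693 Mz -0.208 F [4.8, -1.0, -4.7] t 12.35 grip 11.7
   yaw 1.707 Mz -0.194 F [5.1, -0.8, -5.0] t 12.43 grip 12.0
   yaw 1.722 Mz -0.230 F [5.2, -0.2, -5.3] t 12.52 grip 11.9
   yaw 1.738 Mz -0.165 F [5.1, 0.1, -4.0] t 12.60 grip 11.5
   yaw 1.754 Mz -0.179 F [5.8, 0.3, -4.9] t 12.68 grip 11.9
   yaw 1.769 Mz -0.192 F [5.3, -0.4, -3.8] t 12.77 grip 11.7
   yaw 1.785 Mz -0.214 F [5.7, -0.5, -4.0] t 12.85 grip 11.7
   yaw 1.801 Mz -0.197 F [4.5, -0.6, -4.8] t 12.93 grip 11.7
   yaw 1.816 Mz -0.305 F [4.7, -0.0, -4.5] t 13.02 grip 11.9
   yaw 1.832 Mz -0.367 F [5.2, -0.4, -5.0] t 13.10 grip 12.1
   yaw 1.847 Mz -0.356 F [4.5, 0.3, -3.9] t 13.18 grip 11.7
   yaw 1.863 Mz -0.438 F [5.8, 0.4, -5.1] t 13.27 grip 11.9
   yaw 1.863 Mz -0.438 F [5.8, 0.4, -5.1] t 13.27 grip 11.9
   yaw 1.863 Mz -0.438 F [5.8, 0.4, -5.1] t 13.27 grip 11.9
   yaw 1.863 Mz -0.438 F [5.8, 0.4, -5.1] t 13.27 grip 11.9
   yaw 1.863 Mz -0.438 F [5.8, 0.4, -5.1] t 13.27 grip 11.9
   yaw 1.863 Mz -0.438 F [5.8, 0.4, -5.1] t 13.27 grip 11.9
   yaw 1.863 Mz -0.438 F [5.8, 0.4, -5.1] t 13.27 grip 11.9
   yaw 1.863 Mz -0.438 F [5.8, 0.4, -5.1] t 13.27 grip 11.9
   yaw 1.863 Mz -0.438 F [5.8, 0.4, -5.1] t 13.27 grip 11.9
   yaw 1.863 Mz -0.438 F [5.8, 0.4, -5.1] t 13.27 grip 11.9
```

```bash
python3 -m handwheel '0 0 0 0 0 -0.003 -1' >/dev/null; python3 chk.py 0.42 0.037
python3 -m handwheel '0 0 0 0 0 0.02 -1;0 0 0 0 0 0.04 -1;0 0 0 0 0 0.06 -1;0 0 0 0 0 0.08 -1;0 0 0 0 0 0.1 -1;0 0 0 0 0 0.12 -1;0 0 0 0 0 0.14 -1' >/dev/null; python3 chk.py 0.34 0.037 &&
python3 -m handwheel '0 0 0 0 0 0.02 -1;0 0 0 0 0 0.025 -1' >/dev/null; python3 chk.py 0.34 0.037 &&
python3 -m handwheel '0 0 0 0 0 0.005 -1' >/dev/null; python3 chk.py 0.42 0.037 &&
python3 -m handwheel '0 0 0 0 0 0.005 -1' >/dev/null; python3 chk.py 0.42 0.037 &&
python3 -m handwheel '0 0 0 0 0 0.005 -1' >/dev/null; python3 chk.py 0.42 0.037 &&
python3 -m handwheel '0 0 0 0 0 0.005 -1' >/dev/null; python3 chk.py 0.42 0.037 &&
python3 -m handwheel '0 0 0 0 0 0.005 -1' >/dev/null; python3 chk.py 0.42 0.037 &&
python3 -m handwheel '0 0 0 0 0 0.005 -1' >/dev/null; python3 chk.py 0.42 0.037 &&
python3 -m handwheel '0 0 0 0 0 0.005 -1' >/dev/null; python3 chk.py 0.42 0.037 &&
python3 -m handwheel '0 0 0 0 0 0.005 -1' >/dev/null; python3 chk.py 0.42 0.037 &&
python3 -m handwheel '0 0 0 0 0 0.005 -1' >/dev/null; python3 chk.py 0.42 0.037 &&
python3 -m handwheel '0 0 0 0 0 0.005 -1' >/dev/null; python3 chk.py 0.42 0.037 &&
python3 -m handwheel '0 0 0 0 0 0.005 -1' >/dev/null; python3 chk.py 0.42 0.037 &&
python3 -m handwheel '0 0 0 0 0 0.005 -1' >/dev/null; python3 chk.py 0.42 0.037 &&
python3 -m handwheel '0 0 0 0 0 0.005 -1' >/dev/null; python3 chk.py 0.42 0.037 &&
python3 -m handwheel '0 0 0 0 0 0.005 -1' >/dev/null; python3 chk.py 0.42 0.037 &&
python3 -m handwheel '0 0 0 0 0 0.005 -1' >/dev/null; python3 chk.py 0.42 0.037 &&
python3 -m handwheel '0 0 0 0 0 0.005 -1' >/dev/null; python3 chk.py 0.42 0.037 &&
python3 -m handwheel '0 0 0 0 0 0.005 -1' >/dev/null; python3 chk.py 0.42 0.037 &&
python3 -m handwheel '0 0 0 0 0 0.005 -1' >/dev/null; python3 chk.py 0.42 0.037 &&
python3 -m handwheel '0 0 0 0 0 0.005 -1' >/dev/null; python3 chk.py 0.42 0.037 &&
python3 -m handwheel '0 0 0 0 0 0.005 -1' >/dev/null; python3 chk.py 0.42 0.037 &&
python3 -m handwheel '0 0 0 0 0 0.005 -1' >/dev/null; python3 chk.py 0.42 0.037
```

```text
yaw 1.872 Mz -0.488 F [4.9, 0.7, -5.0] t 13.35 grip 12.3
   yaw 1.430 Mz 0.035 F [5.5, 0.1, -5.0] t 13.93 grip 11.9
   yaw 1.351 Mz 0.078 F [4.7, 0.0, -4.8] t 14.10 grip 11.8
   yaw 1.338 Mz 0.081 F [5.6, -0.4, -5.2] t 14.18 grip 11.7
   yaw 1.322 Mz 0.119 F [5.7, -0.0, -4.0] t 14.27 grip 12.1
   yaw 1.307 Mz 0.148 F [6.7, -0.5, -4.6] t 14.35 grip 11.6
   yaw 1.291 Mz 0.161 F [4.9, -0.6, -4.4] t 14.43 grip 11.6
   yaw 1.275 Mz 0.129 F [5.1, -0.2, -5.2] t 14.52 grip 11.8
   yaw 1.259 Mz 0.151 F [5.7, -0.1, -4.2] t 14.60 grip 11.7
   yaw 1.244 Mz 0.098 F [5.3, 0.0, -4.4] t 14.68 grip 11.5
   yaw 1.228 Mz 0.098 F [5.8, -0.3, -4.3] t 14.77 grip 12.0
   yaw 1.212 Mz 0.121 F [5.8, 0.2, -4.6] t 14.85 grip 11.4
   yaw 1.197 Mz 0.060 F [5.4, 1.1, -4.5] t 14.93 grip 11.5
   yaw 1.181 Mz 0.126 F [5.4, -1.0, -4.7] t 15.02 grip 11.5
   yaw 1.165 Mz 0.149 F [5.1, -1.3, -4.4] t 15.10 grip 11.5
   yaw 1.149 Mz 0.102 F [6.5, -0.3, -5.3] t 15.18 grip 11.6
   yaw 1.134 Mz 0.212 F [5.9, 0.3, -5.0] t 15.27 grip 11.9
   yaw 1.118 Mz 0.247 F [5.8, 0.2, -4.8] t 15.35 grip 11.7
   yaw 1.103 Mz 0.366 F [5.5, 0.6, -5.2] t 15.43 grip 11.5
   yaw 1.087 Mz 0.403 F [4.9, -0.2, -4.7] t 15.52 grip 11.6
   yaw 1.072 Mz 0.473 F [4.5, -0.5, -4.9] t 15.60 grip 11.7
   yaw 1.072 Mz 0.473 F [4.5, -0.5, -4.9] t 15.60 grip 11.7
   yaw 1.072 Mz 0.473 F [4.5, -0.5, -4.9] t 15.60 grip 11.7
   yaw 1.072 Mz 0.473 F [4.5, -0.5, -4.9] t 15.60 grip 11.7
```

```bash
python3 -m handwheel '0 0 0 0 0 -0.02 -1;0 0 0 0 0 -0.04 -1;0 0 0 0 0 -0.06 -1;0 0 0 0 0 -0.08 -1;0 0 0 0 0 -0.1 -1;0 0 0 0 0 -0.12 -1;0 0 0 0 0 -0.14 -1' >/dev/null; python3 chk.py 0.34 0.037 &&
python3 -m handwheel '0 0 0 0 0 -0.02 -1;0 0 0 0 0 -0.04 -1;0 0 0 0 0 -0.06 -1' >/dev/null; python3 chk.py 0.34 0.037 &&
python3 -m handwheel '0 0 0 0 0 -0.005 -1' >/dev/null; python3 chk.py 0.42 0.037 &&
python3 -m handwheel '0 0 0 0 0 -0.005 -1' >/dev/null; python3 chk.py 0.42 0.037 &&
python3 -m handwheel '0 0 0 0 0 -0.005 -1' >/dev/null; python3 chk.py 0.42 0.037 &&
python3 -m handwheel '0 0 0 0 0 -0.005 -1' >/dev/null; python3 chk.py 0.42 0.037 &&
python3 -m handwheel '0 0 0 0 0 -0.005 -1' >/dev/null; python3 chk.py 0.42 0.037 &&
python3 -m handwheel '0 0 0 0 0 -0.005 -1' >/dev/null; python3 chk.py 0.42 0.037 &&
python3 -m handwheel '0 0 0 0 0 -0.005 -1' >/dev/null; python3 chk.py 0.42 0.037 &&
python3 -m handwheel '0 0 0 0 0 -0.005 -1' >/dev/null; python3 chk.py 0.42 0.037 &&
python3 -m handwheel '0 0 0 0 0 -0.005 -1' >/dev/null; python3 chk.py 0.42 0.037 &&
python3 -m handwheel '0 0 0 0 0 -0.005 -1' >/dev/null; python3 chk.py 0.42 0.037 &&
python3 -m handwheel '0 0 0 0 0 -0.005 -1' >/dev/null; python3 chk.py 0.42 0.037 &&
python3 -m handwheel '0 0 0 0 0 -0.005 -1' >/dev/null; python3 chk.py 0.42 0.037 &&
python3 -m handwheel '0 0 0 0 0 -0.005 -1' >/dev/null; python3 chk.py 0.42 0.037 &&
python3 -m handwheel '0 0 0 0 0 -0.005 -1' >/dev/null; python3 chk.py 0.42 0.037 &&
python3 -m handwheel '0 0 0 0 0 -0.005 -1' >/dev/null; python3 chk.py 0.42 0.037 &&
python3 -m handwheel '0 0 0 0 0 -0.005 -1' >/dev/null; python3 chk.py 0.42 0.037 &&
python3 -m handwheel '0 0 0 0 0 -0.005 -1' >/dev/null; python3 chk.py 0.42 0.037 &&
python3 -m handwheel '0 0 0 0 0 -0.005 -1' >/dev/null; python3 chk.py 0.42 0.037 &&
python3 -m handwheel '0 0 0 0 0 -0.005 -1' >/dev/null; python3 chk.py 0.42 0.037 &&
python3 -m handwheel '0 0 0 0 0 -0.005 -1' >/dev/null; python3 chk.py 0.42 0.037 &&
python3 -m handwheel '0 0 0 0 0 -0.005 -1' >/dev/null; python3 chk.py 0.42 0.037 &&
python3 -m handwheel '0 0 0 0 0 -0.005 -1' >/dev/null; python3 chk.py 0.42 0.037 &&
python3 -m handwheel '0 0 0 0 0 -0.005 -1' >/dev/null; python3 chk.py 0.42 0.037
```

```text
yaw 1.514 Mz -0.126 F [5.1, -0.2, -4.9] t 16.18 grip 11.6
   yaw 1.703 Mz -0.140 F [5.6, 0.4, -4.2] t 16.43 grip 12.1
   yaw 1.719 Mz -0.182 F [4.4, 0.8, -4.8] t 16.52 grip 11.9
   yaw 1.732 Mz -0.136 F [4.5, -0.2, -4.6] t 16.60 grip 11.4
   yaw 1.747 Mz -0.119 F [5.4, -0.3, -4.4] t 16.68 grip 11.4
   yaw 1.763 Mz -0.174 F [4.9, 0.0, -3.7] t 16.77 grip 12.0
   yaw 1.779 Mz -0.167 F [5.0, -1.0, -4.4] t 16.85 grip 11.8
   yaw 1.794 Mz -0.104 F [4.8, 0.4, -4.9] t 16.93 grip 11.6
   yaw 1.810 Mz -0.106 F [5.4, 0.3, -5.7] t 17.02 grip 11.7
   yaw 1.826 Mz -0.102 F [4.8, -0.1, -5.2] t 17.10 grip 12.0
   yaw 1.842 Mz -0.106 F [5.7, -0.3, -4.0] t 17.18 grip 12.2
   yaw 1.857 Mz -0.107 F [6.0, -0.5, -5.1] t 17.27 grip 11.9
   yaw 1.873 Mz -0.112 F [5.0, -0.1, -4.2] t 17.35 grip 11.9
   yaw 1.889 Mz -0.189 F [5.3, 0.1, -4.9] t 17.43 grip 11.7
   yaw 1.904 Mz -0.145 F [4.4, -0.5, -3.9] t 17.52 grip 11.6
   yaw 1.920 Mz -0.158 F [5.4, -1.2, -4.7] t 17.60 grip 12.0
   yaw 1.936 Mz -0.128 F [5.9, -0.6, -5.0] t 17.68 grip 11.6
   yaw 1.952 Mz -0.119 F [4.4, 0.1, -4.5] t 17.77 grip 11.9
   yaw 1.967 Mz -0.151 F [5.4, 0.4, -5.0] t 17.85 grip 11.9
   yaw 1.983 Mz -0.068 F [4.8, -0.2, -4.4] t 17.93 grip 11.8
   yaw 1.999 Mz -0.116 F [5.1, -1.1, -4.5] t 18.02 grip 11.6
   yaw 2.014 Mz -0.167 F [5.0, 0.3, -5.1] t 18.10 grip 11.7
   yaw 2.030 Mz -0.137 F [5.1, -0.2, -4.2] t 18.18 grip 11.9
   yaw 2.046 Mz -0.100 F [4.9, -0.1, -3.8] t 18.27 grip 11.5
   yaw 2.062 Mz -0.108 F [5.2, -0.5, -3.6] t 18.35 grip 12.1
```

```bash
python3 -m handwheel '0 0 0 0 0 -0.005 -1;0 0 0 0 0 -0.01 -1;0 0 0 0 0 -0.015 -1' >/dev/null; python3 chk.py 0.3 0.037 &&
python3 -m handwheel '0 0 0 0 0 -0.01 -1;0 0 0 0 0 -0.02 -1;0 0 0 0 0 -0.03 -1' >/dev/null; python3 chk.py 0.3 0.037 &&
python3 -m handwheel '0 0 0 0 0 -0.01 -1;0 0 0 0 0 -0.02 -1;0 0 0 0 0 -0.03 -1' >/dev/null; python3 chk.py 0.3 0.037 &&
python3 -m handwheel '0 0 0 0 0 -0.01 -1;0 0 0 0 0 -0.02 -1;0 0 0 0 0 -0.03 -1' >/dev/null; python3 chk.py 0.3 0.037 &&
python3 -m handwheel '0 0 0 0 0 -0.01 -1;0 0 0 0 0 -0.02 -1;0 0 0 0 0 -0.03 -1' >/dev/null; python3 chk.py 0.3 0.037 &&
python3 -m handwheel '0 0 0 0 0 -0.01 -1' >/dev/null; python3 chk.py 0.42 0.037 &&
python3 -m handwheel '0 0 0 0 0 -0.01 -1' >/dev/null; python3 chk.py 0.42 0.037 &&
python3 -m handwheel '0 0 0 0 0 -0.006 -1' >/dev/null; python3 chk.py 0.42 0.037 &&
python3 -m handwheel '0 0 0 0 0 -0.006 -1' >/dev/null; python3 chk.py 0.42 0.037 &&
python3 -m handwheel '0 0 0 0 0 -0.006 -1' >/dev/null; python3 chk.py 0.42 0.037 &&
python3 -m handwheel '0 0 0 0 0 -0.006 -1' >/dev/null; python3 chk.py 0.42 0.037 &&
python3 -m handwheel '0 0 0 0 0 -0.006 -1' >/dev/null; python3 chk.py 0.42 0.037 &&
python3 -m handwheel '0 0 0 0 0 -0.006 -1' >/dev/null; python3 chk.py 0.42 0.037
```

```text
yaw 2.109 Mz -0.101 F [5.6, -0.0, -4.0] t 18.60 grip 11.7
   yaw 2.204 Mz -0.183 F [4.2, -0.1, -4.1] t 18.85 grip 12.3
   yaw 2.298 Mz -0.106 F [4.7, 0.7, -4.0] t 19.10 grip 11.8
   yaw 2.392 Mz -0.160 F [5.4, -0.8, -4.1] t 19.35 grip 11.6
   yaw 2.486 Mz -0.127 F [5.1, -0.2, -4.6] t 19.60 grip 11.8
   yaw 2.518 Mz -0.103 F [4.5, -0.1, -4.4] t 19.68 grip 11.9
   yaw 2.549 Mz -0.174 F [5.4, 1.1, -4.4] t 19.77 grip 11.4
   yaw 2.568 Mz -0.120 F [5.0, 0.7, -5.1] t 19.85 grip 12.2
   yaw 2.586 Mz -0.077 F [4.4, 0.1, -4.1] t 19.93 grip 11.6
   yaw 2.605 Mz -0.105 F [5.6, -0.3, -5.4] t 20.02 grip 11.9
   yaw 2.624 Mz -0.100 F [6.1, 0.0, -4.6] t 20.10 grip 11.9
   yaw 2.642 Mz -0.542 F [5.9, -0.3, -4.8] t 20.18 grip 11.8
   yaw 2.642 Mz -0.542 F [5.9, -0.3, -4.8] t 20.18 grip 11.8
```

```bash
python3 -m handwheel '0 0 0 0 0 0.004 -1;0 0 0 0 0 0.004 0.1;0 0 0 0 0 0.004 0.1;0 0 0 0 0 0.004 0.1;0 0 0 0 0 0.004 0.1;0 0 0 0 0 0.004 0.1'; python3 chk.py 1 
python3 -m handwheel '0 0 -0.3 0 0 0 0.1;0 0 -0.6 0 0 0 0.1;0 0 -0.9 0 0 0 0.1;0 0 -0.9 0 0 0 0.1'
python3 -m handwheel '0.88 -0.71 0 0 0 -0.04 0.1;0.88 -0.71 0 0 0 -0.08 0.1;0.88 -0.71 0 0 0 -0.12 0.1;0.88 -0.71 0 0 0 -0.145 0.1;0.88 -0.71 0 0 0 -0.145 0.1;0.88 -0.71 0 0 0 -0.145 0.1'
python3 - <<'E'
from h import *
o=bot.get_obs();print(o['tool_pos'],o['tcp_rot'])
p=viewer.capture("wrist");save(p,"w2.png")
print(proj(p,(533,19,86)),proj(p,(644,38.3,92)))
p=viewer.capture("top");save(p,"t2.png")
E
```

```text
time: 20.68
tool_pos: [643.4, 38.7, 70.8]
tcp_rot: [-3.141, -0.0, 2.63]
contact_force: [-0.4, 0.1, -0.3]
grip_width: 40.4
finger_force: 0.0
   yaw 2.630 Mz -0.032 F [-0.4, 0.1, -0.3] t 20.68 grip 40.4
time: 21.02
tool_pos: [646.7, 38.6, 167.8]
tcp_rot: [3.137, 0.01, 2.63]
contact_force: [0.3, -0.1, 0.5]
grip_width: 50.4
finger_force: 0.0
time: 21.52
tool_pos: [532.7, 19.9, 161.1]
tcp_rot: [-3.141, 0.001, 3.082]
contact_force: [0.3, 0.0, 0.6]
grip_width: 50.4
finger_force: 0.0
[532.65841056  19.85678624 161.12249252] [-3.14149029e+00  1.39814471e-03  3.08225494e+00]
(np.float64(314.2289249465217), np.float64(261.4957087276373)) (np.float64(352.91446116500776), np.float64(419.94520776854733))
```

View pics/w2.png

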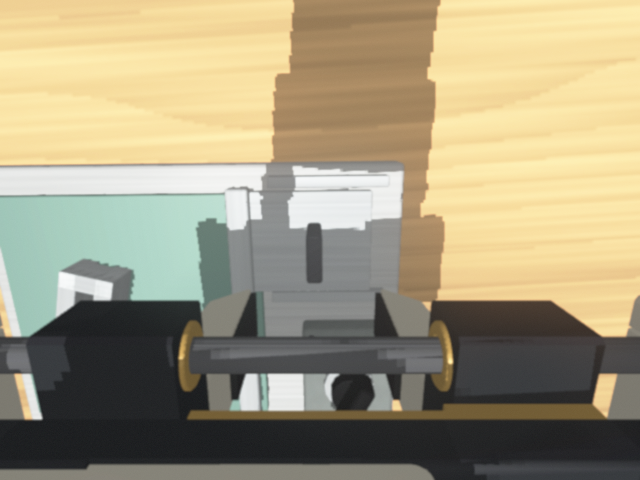

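```bash
python3 -m handwheel '0 0 0.3 0 0 -0.003 0.1;0 0 0.6 0 0 -0.003 0.1;0 0 0.8 0 0 -0.003 0.1;0 0 1 0 0 -0.003 0.1;0 0 1 0 0 -0.003 0.1;0 0 1 0 0 -0.003 0.1'
python3 -m handwheel '0 0 0 0 0 0 -1;0 0 0 0 0 0 -1;0 0 0 0 0 0 -1;0 0 0 0 0 0 -1;0 0 0 0 0 0 -1;0 0 0 0 0 0 -1;0 0 0 0 0 0 -1;0 0 0 0 0 0 -1'
python3 -m handwheel '0 0 0 0 0 0 -1;0 0 0 0 0 0 -1;0 0 0 0 0 0 -1'
```

```text
time: 22.12
tool_pos: [532.2, 20.0, 59.9]
tcp_rot: [3.142, -0.002, 3.094]
contact_force: [-0.4, 0.1, 0.8]
grip_width: 50.2
finger_force: 0.0
time: 22.78
tool_pos: [532.3, 19.8, 61.0]
tcp_rot: [-3.141, 0.0, 3.094]
contact_force: [-0.8, -0.7, 3.3]
grip_width: 10.0
finger_force: 30.0
time: 23.03
tool_pos: [532.3, 19.8, 61.0]
tcp_rot: [-3.141, 0.0, 3.094]
contact_force: [-1.0, -1.6, 4.6]
grip_width: 9.7
finger_force: 30.0
```

```bash
python3 -m handwheel '0 0.03 0 0 0 0 -1;0 0.06 0 0 0 0 -1;0 0.06 0 0 0 0 -1'; python3 -m handwheel '0 0.04 0 0 0 0 -1;0 0.08 0 0 0 0 -1;0 0.12 0 0 0 0 -1;0 0.16 0 0 0 0 -1;0 0.2 0 0 0 0 -1;0 0.2 0 0 0 0 -1'; python3 -m handwheel '0 0.02 0 0 0 0 -1;0 0.03 0 0 0 0 -1;0 0.03 0 0 0 0 -1'
```

```text
time: 23.28
tool_pos: [532.6, 26.0, 61.0]
tcp_rot: [-3.141, 0.0, 3.095]
contact_force: [-0.8, -0.6, 5.2]
grip_width: 10.1
finger_force: 30.0
time: 23.78
tool_pos: [533.6, 46.3, 61.0]
tcp_rot: [-3.141, 0.001, 3.095]
contact_force: [-0.4, 0.4, 5.8]
grip_width: 9.8
finger_force: 30.0
time: 24.03
tool_pos: [533.7, 48.8, 61.0]
tcp_rot: [-3.141, 0.0, 3.095]
contact_force: [-2.2, -2.3, 5.0]
grip_width: 9.8
finger_force: 30.0
```

Moved 29 mm; now press on to the stop.

```bash
python3 -m handwheel '0 0.01 0 0 0 0 -1;0 0.01 0 0 0 0 -1';python3 -m handwheel '0 0.01 0 0 0 0 -1;0 0.01 0 0 0 0 -1'; python3 -m handwheel '0 0.01 0 0 0 0 -1;0 0.01 0 0 0 0 -1'
```

```text
time: 24.2
tool_pos: [533.7, 48.9, 61.0]
tcp_rot: [-3.14, 0.0, 3.095]
contact_force: [-1.6, -6.3, 5.5]
grip_width: 9.4
finger_force: 30.0
time: 24.37
tool_pos: [533.7, 49.0, 61.0]
tcp_rot: [-3.139, 0.0, 3.095]
contact_force: [-1.8, -10.9, 5.8]
grip_width: 10.3
finger_force: 30.0
time: 24.53
tool_pos: [533.7, 49.0, 61.0]
tcp_rot: [-3.137, 0.0, 3.095]
contact_force: [-2.7, -15.3, 6.2]
grip_width: 9.9
finger_force: 30.0
```

```bash
python3 -m handwheel '0 -0.02 0 0 0 0 -1;0 -0.02 0 0 0 0 0.1;0 -0.02 0 0 0 0 0.1;0 -0.02 0 0 0 0 0.1;0 -0.02 0 0 0 0 0.1;0 -0.02 0 0 0 0 0.1;0 -0.02 0 0 0 0 0.1'
python3 -m handwheel '0 0 -0.3 0 0 0 0.1;0 0 -0.6 0 0 0 0.1;0 0 -1 0 0 0 0.1;0 0 -1 0 0 0 0.1'
python3 -m handwheel '0.3 0 -0.4 0 0 0 0.1;0.6 0 -0.8 0 0 0 0.1;1 0 -0.8 0 0 0 0.1;1 0 -0.8 0 0 0 0.1'
python3 -m handwheel '0 0.3 0 0 0 0 0.1;0 0.6 0 0 0 0 0.1;0 1 0 0 0 0 0.1;0 1 0 0 0 0 0.1;0 1 0 0 0 0 0.1'
python3 - <<'E'
from h import *
p=viewer.capture("top");s=viewer.capture("scene");print(bot.get_obs()["tool_pos"])
a=p["frame"][120:320,230:460];b=s["frame"][180:380,180:430]
a=cv2.resize(a,(575,500));a=np.vstack([a[:300],cv2.resize(b,(575,460))[:300]])
cv2.imwrite("pics/f.png",a[:,:,::-1])
E
```

```text
time: 25.12
tool_pos: [533.5, 50.1, 60.5]
tcp_rot: [-3.142, -0.0, 3.095]
contact_force: [-0.3, 0.3, 0.5]
grip_width: 45.1
finger_force: 0.0
time: 25.45
tool_pos: [537.3, 49.9, 167.7]
tcp_rot: [-3.141, 0.012, 3.095]
contact_force: [1.6, -0.3, 0.2]
grip_width: 50.6
finger_force: 0.0
time: 25.78
tool_pos: [430.5, 55.1, 242.8]
tcp_rot: [3.142, 0.002, 3.095]
contact_force: [0.6, 1.0, 0.0]
grip_width: 50.7
finger_force: 0.0
time: 26.2
tool_pos: [438.1, 156.1, 240.2]
tcp_rot: [-3.141, -0.001, 3.099]
contact_force: [-0.7, -1.4, -0.6]
grip_width: 50.6
finger_force: 0.0
[438.25789137 154.14855584 240.23303598]
```

View pics/f.png

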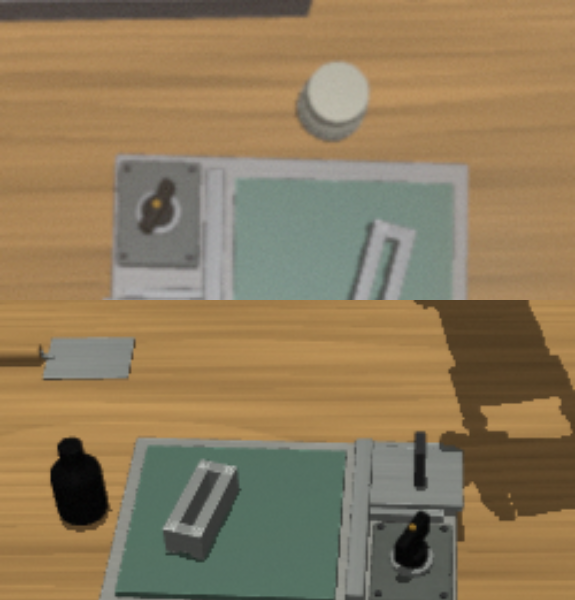

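The top view shows the wing at (157,207), turned about 63° anticlockwise. The scene view shows the bar at (360,520), clear of the glass, with the applicator, jar and bottle where they were.

```bash
python3 -c "
from plant import bot
print(bot.close_job())"
```

```text
the job is handed in; nothing more can be done
None
```

The knob broke free on the fifth stroke and was turned anticlockwise to its open stop. The clamp bar was then drawn 30 mm back to its stop and released, and I handed the job in at about 26 s.

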